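# Load the drilling sled and run it home under the drill bush

### The arm

A 7-joint arm with a two-finger parallel gripper is mounted at the origin on a cart in front of the work surface, level with it; the furniture and walls round the work are solid. World frame = base frame: x ahead of the robot, y to its left, z up, the work surface at z = 0. Lengths are in m, angles in rad, forces in N, time in s.
With the tool pointing down it reaches from about 0.4 to 0.85 m from the base axis. Payload 4.4 kg.
Tool frame: the origin (TCP) lies at the very end of the fingers, on their centre line; the grasp point (between the pads) lies 19 mm behind it; z points along the fingers, y is the line along which they close (so a half turn about z gives the same grasp; the last joint's range is limited). The gripper opens to 94 mm and grips with 3 to 60 N. Pads are 16 mm wide; open, the fingers measure 119 mm over their backs; the gripper's body (75 mm by 177 mm) begins 78 mm behind the grasp point.
Start: joints at [1.173, 0.628, 0.038, 1.517, -0.027, 0.996, -0.02], TCP at [0.212, -0.615, 0.205] pointing down, gripper open.
Joint ranges: [-3.06, 3.06], [-0.37, 2.12], [-1.25, 1.32], [0.18, 2.47], [-1.1, 4.24], [0.23, 1.98], [-2.94, 2.94]. Speed limits (rad/s): [2.57, 2.57, 3.14, 3.14, 3.14, 3.14, 3.14].

### API

Orientations are given as a unit quaternion [w, x, y, z].
In Python, from cell import ctrl gives the robot as it stands. The module is installed in compiled form; this text tells all that it offers.
- The arm moves only by the tool jog_arm, never from a script. Its argument "series" is one flat list of numbers, 7 for each row, row after row: the shift along the tool's x, y, z in m, then the turn, a rotation vector about the tool's x, y, z in degrees, then the closure, from 0 (fully open) to 1 (shut). In form: [tx, ty, tz, ax, ay, az, jaw, tx, ty, tz, ax, ay, az, jaw, ...]. A call has 1 to 12 rows; each row is the pose to reach, as a shift and turn from the pose commanded when the call began, along the tool's axes at that moment; what a row does not reach only later rows make up. A row lasts 1/8 s, in which the tool goes at most 62.5 mm and 10.7 degrees, less where a joint would pass 70% of its speed; a pose out of reach is approached as far as the arm can. A call with a gripper value outside its range is refused whole. The fingers move at their own pace and stop on an object; the grip force is fixed at half the most. Time passes only in rows, so rows that repeat a pose let the fingers close. It gives the time, the measured TCP pose, the force, the opening and the grip force at its end, in the units of the state.
- ctrl.get_obs(): the state, without advancing time (a new reading comes with each control period).
- ctrl.read_camera(name): name is "scene" or "top" or "wrist"; returns a dict with "pixels" (400x640x3 uint8, red, green, blue), "K" (3x3 intrinsics, pixels), "k1" (the pictures are not rectified: a ray, as slopes to the right and down, at radius r is drawn at 1 + k1 r^2 times it, then the intrinsics apply), "xyz" and "orientation" of the camera in the world; the wrist camera has in their place "T_tool_cam" (4x4, takes a point from camera to tool coordinates, whose origin is the TCP and whose axes are the flange's). Camera axes: x right, y down, z forward; pixel columns grow to the right and rows downward; lengths in m; the calibration is good to about 2 mm. A picture is of the moment at which its call begins: read the wrist's pose just before it. There is no depth.
- ctrl.hand_in(): hands the job in; it is judged then, once.
Trained networks look in the newest picture that a camera, given by its name, has taken for a name from the list of things; names that differ only in an ending like _2 or _b are one class to them, and where a whole thing is asked for, a point or a joint stands for the part that bears it (a point fixed in the world has none). Each returns a list of dicts, best first, with "score" (0 to 1); they miss things now and then, are a little off and sometimes report something else, mostly with a low value. They report only what shows in the picture. A call takes as long as a camera call.
- ctrl.trace(camera, query): "mask" (400x640 bool, what is visible of it) and "at" ([row, column] in pixels, amid what is visible of it).
The state is a dict: "time_s": time; "q": joint angles; "joint_velocities": joint speeds; "tau": joint torques, N m; "ee_pos": TCP position; "orientation": TCP orientation; "wrist_force": force on the tool from outside, world axes, zero at the start; "moment": the same for the moment, N m; "gripper_width": finger opening in m; "gripper_force": force on a finger pad.
Only numpy, scipy, OpenCV 4.12 (cv2) and the standard library are available. Lean on these libraries where they do the work, as an engineer would, in place of code of your own. Each camera call takes 0.05 s, during which the arm holds its last target. There are 200 camera calls.

### The job

First, with the sled still standing clear of the drilling jig, lay the dark wooden block flat in the sled's pocket so it sits down on the pocket floor. Then carry the loaded sled by its handle onto the jig's bed and slide it pocket-first between the rails until it is fully home against the end stop, with the block still in its pocket under the bridge. Leave the small turned box and the dropper bottle where they stand.

Things in the scene. Friction and masses are not known exactly. Their poses are not given: they have to be found in the camera images.
- block: Loose dark rectangular wooden block, 45 (its x) x 105 (its y) x 40 mm (its z), about 0.14 kg, lying flat, a light chalk cross marking the middle of its top. Origin at the centre of its underside. It fits the sled's pocket either way round and may be gripped across its 45 mm width.
- sled: Loose plywood sled, about 0.6 kg; its x axis points to its front. Origin on its underside, straight below the pocket's centre. Base plate 8 mm thick, x = -122 to +36 mm, |y| < 65 mm. Pocket at the front, handle behind it, and at the rear a steel weight (top z = 22 mm) that balances it, so it hangs about level when lifted by the handle, loaded or not.
- sled_handle (a point): Centre of the sled's handle bar, 85 mm behind and 59 mm above the sled's origin, same axes. The wooden bar is 14 mm thick (along x), 26 mm high and runs along y on two posts at |y| = 43 to 57 mm. Grip it from above across its thickness, at its middle.
- jig: Fixed drilling jig. Origin on the bench below the drill bush in its bridge; its x axis is the way a sled slides in (away from the robot). Plywood bed x = -208 to +48, |y| < 98 mm, top z = 8 mm. Rails 30 mm high from x = -46 to +48 mm leave a channel |y| < 68.5 mm; from x = -46 to -83 mm they flare out to |y| = 90 mm. With the sled home its origin is 8 mm above this one, axes alike.
- turned_box: Bystander: small turned wooden box with a knob, 57 mm across, 64 mm high, loose. Origin at the centre of its underside.
- glue: Bystander: small brown dropper bottle, 34 mm across, 102 mm high, loose. Origin at the centre of its underside.
- sled_pocket (a point): Centre of the pocket's floor, 8 mm above the sled's origin, same axes. Pocket: open-topped frame, inside 52 mm (x) by 112 mm (y), walls 7 to 8 mm thick rising 13 mm above the floor; front and rear walls have 56 mm wide finger gaps in the middle. The block lies in it with its long side along y, its underside at this point, its top 40 mm above it.
- jig_stop (a point): Centre of the end stop's face where the sled's front edge comes to rest: 36.5 mm ahead of the jig's origin and 19 mm above the bench, axes as the jig's. Aluminium bar across the bed, top 30 mm above the bench.
- jig_bridge (a point): Centre of the bridge's underside, 76 mm above the jig's origin, axes as the jig's. The bridge is a wooden board 38 mm wide (x) and 193 mm long (y), bush top 94 mm above the bench, posts outside the rails. The loaded block passes 20 mm below it, but cannot be lowered in here from above.
- jig_entry (a point): Point on top of the bed 85 mm behind the jig's origin (x = -85, z = 8 mm), axes as the jig's. Set the sled down with its origin here: its front then stands in the flared mouth and its block clear behind the bridge; then slide it 85 mm forward to the stop.

How it is judged:
On the way:
1. the block lies down in the sled's pocket while the sled still stands clear of the jig, on the bench (x of block in the frame of sled between -0.007 and 0.007 m and y of block in the frame of sled between -0.007 and 0.007 m and z of block in the frame of sled below 0.012 m and height (world z) of sled below 0.004 m and horizontal distance between sled and jig above 0.2 m), for 0.2 s.
At the end, for the whole second after the job is handed in: The block lies in the sled's pocket (within 7 mm of its centre each way and within 4 mm of the floor); the sled stands flat on the jig's bed, pocket forward, within 6 mm of the end stop, in line with the rails within 4 degrees, and everything is released and at rest (x of block in the frame of sled between -0.007 and 0.007 m and y of block in the frame of sled between -0.007 and 0.007 m and z of block in the frame of sled below 0.012 m and horizontal distance between sled and jig below 0.008 m and x of sled in the frame of jig above -0.006 m and z of sled in the frame of jig below 0.012 m and angle between the x axis of sled and the x axis of jig, either way round below 0.07 rad and angle between sled's own z axis and vertical below 0.05 rad and linear speed of each of sled, block below 0.02 m/s); the robot touches nothing.
It fails at once if the turned box or the dropper bottle is shifted by more than 40 mm (distance of any of turned_box, glue from where it was at the start of the episode above 0.04 m).
It also fails if it takes over 54 s, if anything falls off the work surface, if the arm or the gripper's body presses on something with over 40 N, if the wrist force passes 120 N, or if a joint passes its speed limit or range.

## Working session

There is one attempt and no reset: what is moved stays moved. The work goes in short steps, Python scripts to look and compute and a tool call to move; the robot and the scene stay as the last step left them, time stands still between calls to the robot, and variables do not carry over. Pictures are saved under pics/ and viewed, at most 12 in all, crops included, and the job is handed in when it is done.

Besides the shell and the picture viewer there is one more tool, called after "Call:" as name(argument=value, ...) on one line, values as JSON. jog_arm: Moves the arm, as the interface text tells. Its arguments: {"type":"object","properties":{"series":{"type":"array","items":{"type":"number"}}},"required":["series"]}

```bash
mkdir -p pics
cat > h.py <<'E'
import numpy as np, cv2
from scipy.spatial.transform import Rotation as R
from cell import ctrl
def rot(q): return R.from_quat([q[1],q[2],q[3],q[0]])
def rays(cam,uv,obs=None):
    K=np.array(cam["K"]);k1=cam["k1"]
    uv=np.atleast_2d(np.asarray(uv,float))
    d=np.c_[(uv[:,0]-K[0,2])/K[0,0],(uv[:,1]-K[1,2])/K[1,1]]
    s=d.copy()
    for _ in range(20): s=d/(1+k1*(s**2).sum(1,keepdims=True))
    v=np.c_[s,np.ones(len(s))]
    if "T_tool_cam" in cam:
        T=np.array(cam["T_tool_cam"]);r=rot(obs["orientation"])
        return r.apply(T[:3,3])+np.array(obs["ee_pos"]), r.apply(v@T[:3,:3].T)
    return np.array(cam["xyz"]), rot(cam["orientation"]).apply(v)
def onz(cam,uv,z,obs=None):
    o,v=rays(cam,uv,obs); return (o+v*((z-o[2])/v[:,2])[:,None])[:,:2]
def proj(cam,P,obs=None):
    P=np.atleast_2d(np.asarray(P,float))
    if "T_tool_cam" in cam:
        T=np.array(cam["T_tool_cam"]);p=rot(obs["orientation"]).inv().apply(P-np.array(obs["ee_pos"]));p=(p-T[:3,3])@T[:3,:3]
    else: p=rot(cam["orientation"]).inv().apply(P-np.array(cam["xyz"]))
    s=p[:,:2]/p[:,2:];s=s*(1+k1r(cam,s));K=np.array(cam["K"])
    return s*[K[0,0],K[1,1]]+[K[0,2],K[1,2]]
def k1r(cam,s): return cam["k1"]*(s**2).sum(1,keepdims=True)
def save(cam,n): cv2.imwrite("pics/"+n,cv2.cvtColor(cam["pixels"],cv2.COLOR_RGB2BGR))
E
python3 - <<'E'
from h import *
np.set_printoptions(precision=4,suppress=True)
o=ctrl.get_obs();print(o["time_s"],o["ee_pos"],o["orientation"])
for c in["scene","top"]:
    im=ctrl.read_camera(c);save(im,c+"0.png");print(c,im["K"],im["k1"],im["xyz"],im["orientation"])
    for n in["block","sled","sled_handle","sled_pocket","jig","jig_bridge","jig_stop","turned_box","glue"]:
        for d in ctrl.trace(c,n)[:2]:
            a=d["at"];print(n,round(d["score"],2),a,d["mask"].sum(),onz(im,[a[1],a[0]],0.02))
print(ctrl.get_obs()["time_s"])
E
```

```text
0.0 [ 0.2115 -0.6139  0.2046] [-0.0009  0.9863  0.1651 -0.0002]
scene [[460.991    0.     320.5972]
 [  0.     460.991  194.4303]
 [  0.       0.       1.    ]] -0.12022438152645959 [-0.215   0.4722  0.7562] [ 0.2142 -0.3924  0.7962 -0.4076]
block 0.8 [229.2, 303.4] 939 [[ 0.5357 -0.0179]]
sled 0.9 [192.7, 363.0] 1965 [[ 0.5629 -0.2398]]
sled_handle 0.58 [195.5, 363.4] 1923 [[ 0.5521 -0.2318]]
sled_pocket 0.58 [195.8, 364.4] 1939 [[ 0.5493 -0.233 ]]
jig 0.74 [267.7, 210.3] 8372 [[0.5545 0.2311]]
jig_bridge 0.75 [268.0, 212.2] 8306 [[0.5509 0.228 ]]
jig_stop 0.84 [269.8, 214.5] 8365 [[0.5423 0.2264]]
glue 0.6 [175.7, 445.9] 337 [[ 0.4762 -0.4879]]
top [[464.0348   0.     307.8251]
 [  0.     464.0348 202.3034]
 [  0.       0.       1.    ]] -0.09883397604574957 [ 0.3417 -0.093   1.2972] [-0.0615  0.7144 -0.6931  0.0741]
block 0.89 [220.2, 274.3] 719 [[ 0.5367 -0.0206]]
block 0.44 [212.7, 351.0] 2465 [[ 0.5647 -0.2341]]
sled 0.7 [209.6, 357.0] 2526 [[ 0.574  -0.2509]]
sled 0.6 [213.6, 189.6] 6369 [[0.5475 0.217 ]]
sled_handle 0.77 [213.5, 353.5] 2544 [[ 0.5626 -0.2411]]
sled_handle 0.23 [211.4, 186.7] 6568 [[0.5535 0.2256]]
sled_pocket 0.62 [212.4, 352.9] 2484 [[ 0.5657 -0.2394]]
jig 0.74 [209.9, 189.1] 6368 [[0.558  0.2192]]
jig_bridge 0.96 [214.0, 189.7] 6423 [[0.5464 0.2166]]
jig_stop 0.6 [213.1, 188.9] 6474 [[0.5489 0.2191]]
turned_box 0.62 [163.2, 277.5] 325 [[ 0.7011 -0.0227]]
glue 0.73 [249.0, 437.1] 183 [[ 0.4694 -0.4768]]
1.0
```

View pics/top0.png

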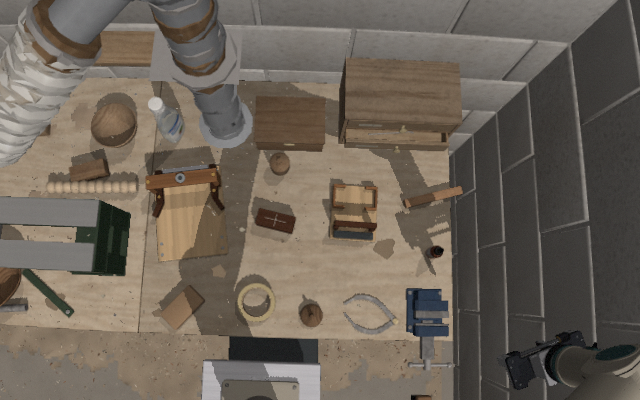

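View pics/scene0.png

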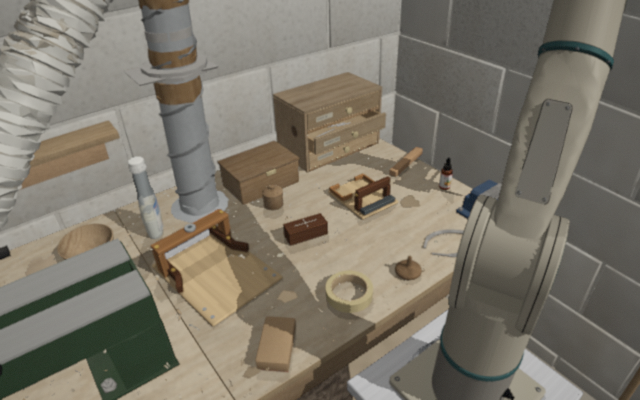

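The top view shows the block at px (275,220) with its chalk cross, the sled at (354,210) with its pocket to +x (up) and handle behind it, and the jig with its bridge at (183,179) and bed running down to (190,255). The turned box stands at (279,163) and the glue at (437,252). Next I'll fit poses to the masks.

```bash
cat >> h.py <<'E'
from scipy.optimize import minimize
def bx(x0,x1,y0,y1,z0,z1): return np.array([[x,y,z] for x in(x0,x1) for y in(y0,y1) for z in(z0,z1)])/1000.
M={"block":[bx(-22.5,22.5,-52.5,52.5,0,40)],
"sled":[bx(-122,36,-65,65,0,8),bx(-33.5,33.5,-63.5,-56,0,21),bx(-33.5,33.5,56,63.5,0,21),bx(26,33.5,-63.5,-28,0,21),bx(26,33.5,28,63.5,0,21),bx(-33.5,-26,-63.5,-28,0,21),bx(-33.5,-26,28,63.5,0,21),
 bx(-92,-78,-57,57,46,72),bx(-92,-78,43,57,0,72),bx(-92,-78,-57,-43,0,72)],
"jig":[bx(-208,48,-98,98,0,8),bx(-19,19,-96.5,96.5,76,90),bx(-46,48,68.5,90,0,30),bx(-46,48,-90,-68.5,0,30)]}
def place(p,P): return R.from_euler("z",p[2]).apply(P)+[p[0],p[1],p[3] if len(p)>3 else 0]
def sil(cam,parts,p,obs=None,S=3):
    m=np.zeros((400*S,640*S),np.uint8)
    for P in parts:
        uv=(proj(cam,place(p,P),obs)+.5)*S-.5
        cv2.fillConvexPoly(m,cv2.convexHull(np.round(uv).astype(np.int32)),1)
    return m
def fit(views,parts,p0,z=0):
    S=3;ms=[np.kron(m,np.ones((S,S),np.uint8)) for _,m,_ in views]
    def f(p):
        c=0
        for (cam,_,o),m in zip(views,ms):
            s=sil(cam,parts,[*p,z],o,S);c-=(s&m).sum()/max(1,(s|m).sum())
        return c/len(views)
    best=None
    for a in [p0[2]-.12,p0[2],p0[2]+.12]:
        q=np.array([p0[0],p0[1],a])
        r=minimize(f,q,method="Nelder-Mead",options=dict(initial_simplex=q+np.array([[0,0,0],[.01,0,0],[0,.01,0],[0,0,.1]]),xatol=2e-4,fatol=1e-4))
        if best is None or r.fun<best.fun: best=r
    return best.x,best.fun
E
python3 - <<'E'
from h import *
np.set_printoptions(precision=4,suppress=True)
V={}
for c in["scene","top"]:
    im=ctrl.read_camera(c)
    V[c]={n:(im,ctrl.trace(c,q)[0]["mask"].astype(np.uint8),None) for n,q in [("block","block"),("sled","sled"),("jig","jig_bridge")]}
for n,p0 in [("block",[.535,-.02,-1.3]),("block",[.535,-.02,1.3]),("sled",[.6,-.24,0]),("jig",[.66,.24,.05])]:
    for vs in (["scene"],["top"],["scene","top"]):
        print(n,vs,*fit([V[c][n] for c in vs],M[n],p0))
o=ctrl.get_obs();print(o["time_s"])
E
```

```text
Traceback (most recent call last):
IndexError: list index out of range
```

```bash
cat >> h.py <<'E'
def get(c,qs,tries=2):
    for _ in range(tries):
        for q in qs:
            d=ctrl.trace(c,q)
            if d: return d[0]["mask"].astype(np.uint8)
E
python3 - <<'E'
from h import *
np.set_printoptions(precision=4,suppress=True)
V={}
for c in["scene","top"]:
    im=ctrl.read_camera(c)
    V[c]={n:(im,get(c,q),None) for n,q in [("block",["block"]),("sled",["sled","sled_handle"]),("jig",["jig_bridge","jig","jig_stop"])]}
for n,p0 in [("block",[.535,-.02,-.2]),("sled",[.6,-.24,0]),("jig",[.66,.24,.05])]:
    for vs in (["scene"],["top"],["scene","top"]):
        print(n,vs,*fit([V[c][n] for c in vs],M[n],p0))
o=ctrl.get_obs();print(o["time_s"])
E
```

```text
block ['scene'] [ 0.535 -0.02  -0.32 ] 0.0
block ['top'] [ 0.534  -0.0235 -0.2348] -0.9408411646895701
block ['scene', 'top'] [ 0.534  -0.0235 -0.2348] -0.47042058234478507
sled ['scene'] [ 0.6115 -0.2447 -0.0393] -0.9453420993982616
sled ['top'] [ 0.6106 -0.2434 -0.046 ] -0.9726044852191641
sled ['scene', 'top'] [ 0.6103 -0.2435 -0.0475] -0.957095825910693
jig ['scene'] [0.632  0.2323 0.1371] -0.9346200773604009
jig ['top'] [0.6338 0.234  0.1545] -0.9599169888370069
jig ['scene', 'top'] [0.6337 0.233  0.1465] -0.9463828404025723
1.6
```

```bash
cat >> h.py <<'E'
def down(phi): # tool down, tool x at world yaw phi
    return R.from_matrix(np.array([[np.cos(phi),np.sin(phi),0],[np.sin(phi),-np.cos(phi),0],[0,0,-1]]))
def rel(xyz,phi,obs=None,base=None):
    o=obs or ctrl.get_obs();r=rot(o["orientation"]);p=np.array(o["ee_pos"])
    if base: p,r=np.array(base[0]),down(base[1])
    t=r.inv().apply(np.array(xyz)-p);a=(r.inv()*down(phi)).as_rotvec(degrees=True)
    return np.r_[np.round(t,4),np.round(a,2)].tolist()
E
python3 - <<'E'
from h import *
w=ctrl.read_camera("wrist");print(np.round(w["T_tool_cam"],3).tolist(),w["K"][0],w["k1"])
print(rel([.52,-.12,.32],1.45))
E
```

```text
[[-0.001, -0.971, -0.237, 0.069], [1.0, -0.001, -0.001, 0.0], [0.001, -0.237, 0.971, -0.18], [0.0, 0.0, 0.0, 1.0]] [277.560746     0.         319.29789096] -0.006247582152715243
[0.4525, -0.3672, -0.1145, 0.0, 0.0, -64.07]
```

Call:
jog_arm(series=[0.4525,-0.367,-0.1145,0,0,-64,0,0.4525,-0.367,-0.1145,0,0,-64,0,0.4525,-0.367,-0.1145,0,0,-64,0,0.4525,-0.367,-0.1145,0,0,-64,0,0.4525,-0.367,-0.1145,0,0,-64,0,0.4525,-0.367,-0.1145,0,0,-64,0,0.4525,-0.367,-0.1145,0,0,-64,0,0.4525,-0.367,-0.1145,0,0,-64,0,0.4525,-0.367,-0.1145,0,0,-64,0,0.4525,-0.367,-0.1145,0,0,-64,0,0.4525,-0.367,-0.1145,0,0,-64,0,0.4525,-0.367,-0.1145,0,0,-64,0])

```text
time_s: 3.15
ee_pos: [0.5192, -0.1216, 0.3196]
orientation: [0.0, 0.749, 0.662, -0.001]
wrist_force: [0.2, -1.5, -0.2]
gripper_width: 0.0939
gripper_force: 0.0
```

Run:
```python
from h import *
np.set_printoptions(precision=4,suppress=True)
o=ctrl.get_obs();w=ctrl.read_camera("wrist");print(o["time_s"],o["ee_pos"],o["joint_velocities"]);save(w,"w1.png")
vis=w["pixels"].copy()
for n,q,p0 in [("block",["block"],[.534,-.0235,-.235]),("sled",["sled","sled_handle"],[.6105,-.2435,-.046]),("jig",["jig_bridge","jig","jig_stop"],[.6337,.233,.147])]:
    m=get("wrist",q)
    if m is None: print(n,None);continue
    p,f=fit([(w,m,o)],M[n],p0);print(n,p,f,m.sum())
    s=sil(w,M[n],p,o,1);c,_=cv2.findContours(s,0,1);cv2.drawContours(vis,c,-1,(255,0,0),1)
    c,_=cv2.findContours(m,0,1);cv2.drawContours(vis,c,-1,(0,255,0),1)
cv2.imwrite("pics/w1v.png",cv2.cvtColor(vis,cv2.COLOR_RGB2BGR))
```

```text
3.15 [ 0.5192 -0.1216  0.3196] [ 0.0193 -0.0006  0.0096  0.005  -0.0008 -0.0018 -0.0032]
block [ 0.5351 -0.0238 -0.2169] -0.9719368025632527 1968
sled [ 0.6102 -0.2448 -0.0417] -0.9364930685650056 5617
jig [0.633  0.2356 0.1516] -0.9743387287801026 2225
```

View pics/w1v.png

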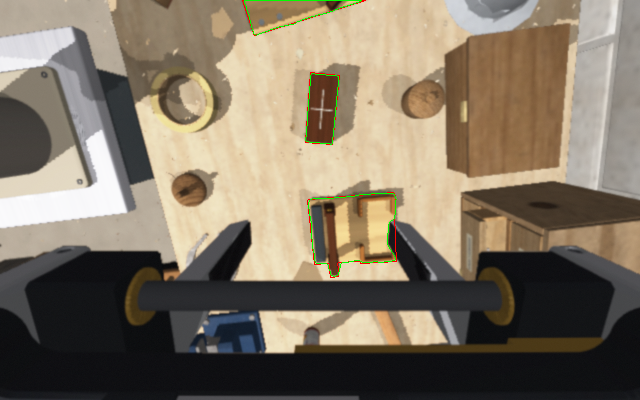

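The wrist overlay shows the block at px (322,108), the sled at (352,228) and the jig's edge at (300,15). The fits match their outlines and agree across all three cameras, so I'll grasp the block.

```bash
python3 -c "
from h import *
print(rel([.535,-.0237,.10],1.35))"
```

```text
[0.0993, 0.0035, 0.2197, -0.03, 0.03, 5.51]
```

Call:
jog_arm(series=[0.099,0.0035,0.22,0,0,5.5,0.1,0.099,0.0035,0.22,0,0,5.5,0.1,0.099,0.0035,0.22,0,0,5.5,0.1,0.099,0.0035,0.22,0,0,5.5,0.1,0.099,0.0035,0.22,0,0,5.5,0.1,0.099,0.0035,0.22,0,0,5.5,0.1])

```text
time_s: 4.1
ee_pos: [0.5365, -0.0238, 0.1014]
orientation: [0.001, 0.78, 0.625, 0.0]
wrist_force: [0.4, 0.8, 0.7]
gripper_width: 0.0849
gripper_force: 0.0
```

```bash
python3 -c "
from h import *
o=ctrl.get_obs();print(o['time_s'],o['ee_pos'],o['wrist_force'],rel([.535,-.0237,.013],1.35))"
```

```text
4.1 [ 0.53651463 -0.02383834  0.10139327] [0.43585513 0.83042937 0.69816252] [-0.0002, -0.0017, 0.0884, 0.11, 0.03, 0.07]
```

Descend, close, and lift to the travel height.

Call:
jog_arm(series=[0,-0.0015,0.0885,0,0,0,0.1,0,-0.0015,0.0885,0,0,0,0.1,0,-0.0015,0.0885,0,0,0,0.1,0,-0.0015,0.0885,0,0,0,1,0,-0.0015,0.0885,0,0,0,1,0,-0.0015,0.0885,0,0,0,1,0,-0.0015,0.0885,0,0,0,1,0,-0.0015,0.0885,0,0,0,1])

```text
time_s: 5.1
ee_pos: [0.5344, -0.0221, 0.0119]
orientation: [0.0, 0.78, 0.626, 0.0]
wrist_force: [-0.7, -0.7, 4.5]
gripper_width: 0.0446
gripper_force: 30.0
```

```bash
python3 -c "
from h import *
o=ctrl.get_obs();print(o['time_s'],o['ee_pos'],o['wrist_force'],rel([.535,-.0237,.15],1.35))
print(rel([.6105,-.244,.12],1.5708-.043))"
```

```text
5.1 [ 0.53439325 -0.02205608  0.01186224] [-0.70293604 -0.68563592  4.5480252 ] [-0.0015, 0.001, -0.1381, 0.04, 0.0, 0.17]
[-0.2003, 0.1223, -0.1081, 0.04, 0.0, -10.01]
```

Call:
jog_arm(series=[0,0,-0.06,0,0,0,1,0,0,-0.12,0,0,0,1,-0.2,0.122,-0.12,0,0,-10,1,-0.2,0.122,-0.12,0,0,-10,1,-0.2,0.122,-0.12,0,0,-10,1,-0.2,0.122,-0.12,0,0,-10,1,-0.2,0.122,-0.12,0,0,-10,1,-0.2,0.122,-0.12,0,0,-10,1,-0.2,0.122,-0.12,0,0,-10,1])

```text
time_s: 6.22
ee_pos: [0.6098, -0.2414, 0.1314]
orientation: [-0.001, 0.721, 0.693, 0.0]
wrist_force: [-0.2, 1.0, -0.7]
gripper_width: 0.0448
gripper_force: 30.0
```

Run:
```python
from h import *
np.set_printoptions(precision=4,suppress=True)
o=ctrl.get_obs();w=ctrl.read_camera("wrist");print(o["time_s"],o["ee_pos"],rot(o["orientation"]).as_matrix()[:2,0])
vis=w["pixels"].copy()
for n,q,p0,z in [("block",["block"],[o["ee_pos"][0],o["ee_pos"][1],-.03],o["ee_pos"][2]-.012),("sled",["sled","sled_handle"],[.6105,-.244,-.043],0)]:
    m=get("wrist",q)
    if m is None: print(n,None);continue
    p,f=fit([(w,m,o)],M[n],p0,z);print(n,p,f,m.sum())
    s=sil(w,M[n],[*p,z],o,1);c,_=cv2.findContours(s,0,1);cv2.drawContours(vis,c,-1,(255,0,0),1)
    c,_=cv2.findContours(m,0,1);cv2.drawContours(vis,c,-1,(0,255,0),1)
cv2.imwrite("pics/w2v.png",cv2.cvtColor(vis,cv2.COLOR_RGB2BGR))
```

```text
6.225 [ 0.6098 -0.2414  0.1314] [0.0408 0.9992]
block [ 0.6103 -0.2435 -0.037 ] -0.806504447449541 10676
sled [ 0.6095 -0.2451 -0.0409] -0.5208466368667518 8736
```

View pics/w2v.png

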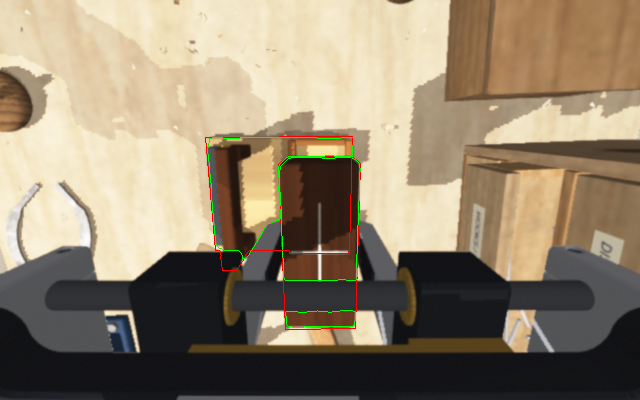

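The block hangs in the gripper over the pocket, with its +y end at row 157 and the sled's +y edge at row 137. It sits about 1.7 mm toward -y from the TCP. I'll lower it part way and correct.

Call:
jog_arm(series=[-0.0014,0.0004,0.083,0,0,0,1,-0.0014,0.0004,0.083,0,0,0,1,-0.0014,0.0004,0.083,0,0,0,1,-0.0014,0.0004,0.083,0,0,0,1])

```text
time_s: 6.88
ee_pos: [0.6118, -0.2451, 0.0502]
orientation: [0.001, 0.722, 0.692, 0.001]
wrist_force: [1.2, 0.6, -0.5]
gripper_width: 0.0449
gripper_force: 30.0
```

Run:
```python
from h import *
np.set_printoptions(precision=4,suppress=True)
o=ctrl.get_obs();w=ctrl.read_camera("wrist");print(o["time_s"],o["ee_pos"],rel([.6102,-.2428,.02],1.529,o))
save(w,"w3.png");t=ctrl.read_camera("top")
m=get("top",["sled","sled_handle"]);
c=cv2.resize(t["pixels"][170:250,310:400],None,fx=4,fy=4,interpolation=2)
im=np.zeros((400,760,3),np.uint8);a=w["pixels"][100:350,180:420];im[:375,:360]=cv2.resize(a,(360,375));im[:320,400:760]=c
cv2.imwrite("pics/c3.png",im[:,:,::-1])
```

```text
6.875 [ 0.6118 -0.2451  0.0502] [0.0023, -0.0018, 0.0302, 0.16, 0.03, -0.09]
```

View pics/c3.png

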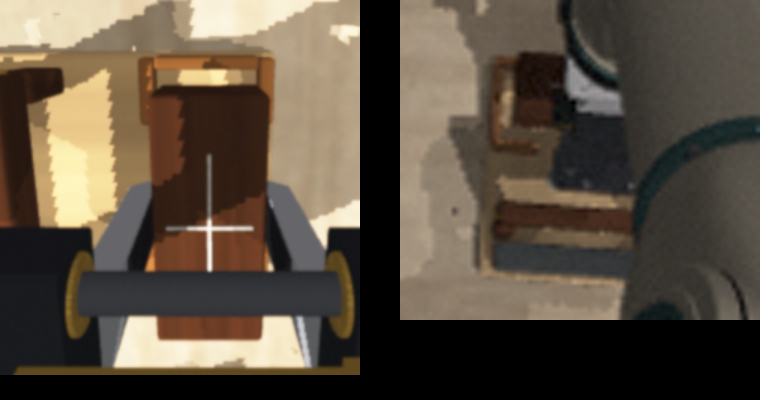

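The crop shows the block roughly over the pocket: the pocket walls span cols 140–273 and the block 150–267, so it's about 1–1.5 mm off towards +x. I'll correct that and lower it.

Call:
jog_arm(series=[0.002,-0.0016,0.0,0,0,0,1,0.002,-0.0016,0.0,0,0,0,1,0.002,-0.0016,0.015,0,0,0,1,0.002,-0.0016,0.022,0,0,0,1,0.002,-0.0016,0.028,0,0,0,1,0.002,-0.0016,0.03,0,0,0,1,0.002,-0.0016,0.03,0,0,0,1])

```text
time_s: 7.9
ee_pos: [0.6082, -0.2429, 0.0198]
orientation: [-0.0, 0.722, 0.692, -0.001]
wrist_force: [-4.7, 0.5, 10.8]
gripper_width: 0.0446
gripper_force: 30.0
```

Run:
```python
from h import *
np.set_printoptions(precision=4,suppress=True)
o=ctrl.get_obs();w=ctrl.read_camera("wrist");print(o["time_s"],o["ee_pos"],o["wrist_force"],o["moment"],rel([.6102,-.2428,.02],1.529,o))
a=w["pixels"][100:350,180:420];cv2.imwrite("pics/c4.png",cv2.resize(a,(480,500))[:,:,::-1])
```

```text
7.9 [ 0.6082 -0.2429  0.0198] [-4.6996  0.4897 10.8215] [0.2436 0.9886 0.0717] [0.0001, 0.002, -0.0002, -0.08, 0.02, -0.09]
```

View pics/c4.png

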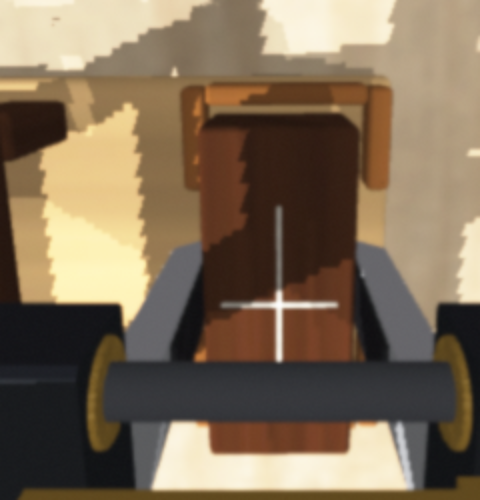

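The block is between the pocket walls (cols 185–390) and reaches floor height, with a contact force of about 11 N. I'll release it and rise to look.

Call:
jog_arm(series=[0,0,0,0,0,0,0.35,0,0,0,0,0,0,0.35,0,0,0,0,0,0,0.35,0,0,-0.06,0,0,0,0.35,0,0,-0.12,0,0,0,0.4,-0.04,0.05,-0.18,0,0,0,0.5,-0.06,0.085,-0.18,0,0,0,0.5,-0.06,0.085,-0.18,0,0,0,0.5])

```text
time_s: 8.95
ee_pos: [0.6945, -0.3102, 0.1995]
orientation: [0.003, 0.724, 0.69, 0.001]
wrist_force: [-0.6, 0.5, -0.2]
gripper_width: 0.0467
gripper_force: 0.0
```

Run:
```python
from h import *
np.set_printoptions(precision=4,suppress=True)
o=ctrl.get_obs();w=ctrl.read_camera("wrist");print(o["time_s"],o["ee_pos"])
vis=w["pixels"].copy()
P={}
for n,q,p0,z in [("block",["block"],[.61,-.2445,-.04],.008),("sled",["sled","sled_handle"],[.6105,-.244,-.043],0)]:
    m=get("wrist",q)
    if m is None: print(n,None);continue
    p,f=fit([(w,m,o)],M[n],p0,z);print(n,p,f,m.sum());P[n]=p
    s=sil(w,M[n],[*p,z],o,1);c,_=cv2.findContours(s,0,1);cv2.drawContours(vis,c,-1,(255,0,0),1)
    c,_=cv2.findContours(m,0,1);cv2.drawContours(vis,c,-1,(0,255,0),1)
cv2.imwrite("pics/w5v.png",cv2.cvtColor(vis,cv2.COLOR_RGB2BGR))
```

```text
8.95 [ 0.6945 -0.3102  0.1995]
block [ 0.6088 -0.244  -0.0315] -0.9712705115185205 4050
sled [ 0.6116 -0.2442 -0.0376] -0.683043873778386 9108
```

View pics/w5v.png

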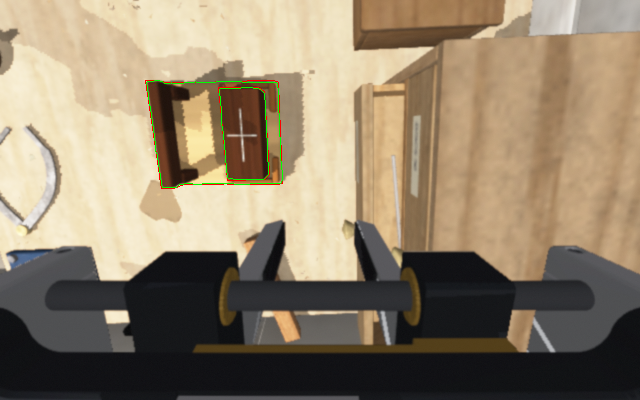

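Run:
```python
from h import *
np.set_printoptions(precision=4,suppress=True)
o=ctrl.get_obs();w=ctrl.read_camera("wrist")
m=get("wrist",["sled","sled_handle"])|get("wrist",["block"])
t=ctrl.read_camera("top");
m=cv2.morphologyEx(m,cv2.MORPH_CLOSE,np.ones((7,7)))
blk=bx(-24.5,20.5,-52.5,52.5,8,48)
p,f=fit([(w,m,o)],M["sled"]+[blk],[.6105,-.244,-.042]);print(p,f,o["ee_pos"])
h=place(p,np.array([[-.085,0,.059]]))[0];print(h)
print(rel([h[0],h[1],.14],1.5708+p[2],o))
```

```text
[ 0.6121 -0.2449 -0.0456] -0.9774048536469953 [ 0.6899 -0.3055  0.197 ]
[ 0.5272 -0.2411  0.059 ]
[0.0573, -0.1652, 0.0576, -0.16, -0.08, 0.18]
```

Call:
jog_arm(series=[0.0573,-0.1657,0.0576,0,0,0,0.5,0.0573,-0.1657,0.0576,0,0,0,0.5,0.0573,-0.1657,0.0576,0,0,0,0.5,0.0573,-0.1657,0.0576,0,0,0,0.5,0.0573,-0.1657,0.0576,0,0,0,0.5,0.0573,-0.1657,0.0576,0,0,0,0.5])

```text
time_s: 10.05
ee_pos: [0.5302, -0.2428, 0.1417]
orientation: [0.001, 0.722, 0.691, 0.001]
wrist_force: [-0.2, -0.5, 0.7]
gripper_width: 0.047
gripper_force: 0.0
```

Run:
```python
from h import *
np.set_printoptions(precision=4,suppress=True)
o=ctrl.get_obs();w=ctrl.read_camera("wrist");print(o["time_s"],o["ee_pos"],o["joint_velocities"])
print(rel([.5268,-.2411,.04],1.5708-.044,o))
```

```text
10.05 [ 0.5302 -0.2428  0.1417] [-0.0014  0.0063  0.0011  0.0007 -0.0007  0.0019  0.0006]
[0.0016, -0.0038, 0.1017, 0.18, 0.04, 0.01]
```

Call:
jog_arm(series=[0.0016,-0.0035,0.03,0,0,0,0.5,0.0016,-0.0035,0.08,0,0,0,0.5,0.0016,-0.0035,0.1015,0,0,0,0.5,0.0016,-0.0035,0.1015,0,0,0,0.5,0.0016,-0.0035,0.1015,0,0,0,1,0.0016,-0.0035,0.1015,0,0,0,1,0.0016,-0.0035,0.1015,0,0,0,1,0.0016,-0.0035,0.1015,0,0,0,1,0.0016,-0.0035,0.1015,0,0,0,1])

```text
time_s: 11.22
ee_pos: [0.5256, -0.2408, 0.0402]
orientation: [0.001, 0.722, 0.692, 0.0]
wrist_force: [1.7, -0.1, 5.0]
gripper_width: 0.0136
gripper_force: 30.0
```

Run:
```python
from h import *
np.set_printoptions(precision=4,suppress=True)
o=ctrl.get_obs();w=ctrl.read_camera("wrist");print(o["time_s"],o["ee_pos"],o["wrist_force"],o["gripper_width"],rot(o["orientation"]).as_matrix())
m=get("wrist",["sled","sled_handle"]);save(w,"w6.png")
```

```text
11.225 [ 0.5256 -0.2408  0.0402] [ 1.6692 -0.0709  5.0172] 0.013576229055467995 [[ 0.0434  0.9991  0.002 ]
 [ 0.9991 -0.0434 -0.0007]
 [-0.0006  0.0021 -1.    ]]
```

View pics/w6.png

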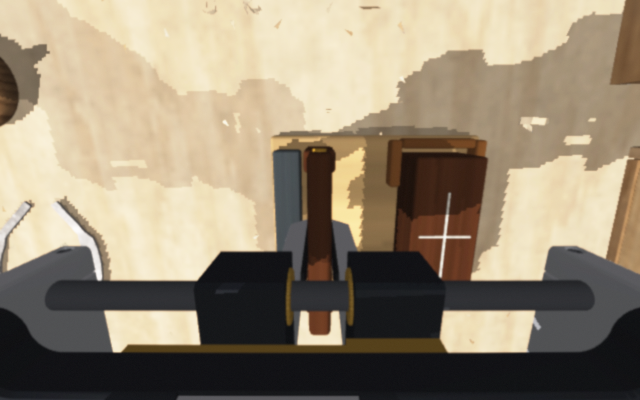

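The fingers hold the handle at its middle (px (318,250)), and the block sits in the pocket at (440,220). I'll lift and carry it to a hover near the jig entry.

Run:
```python
from h import *
j=[.633,.2345,.15]
h=place(j,np.array([[-.18,0,0]]))[0];print(h,rel([h[0],h[1],.20],1.5708+j[2]))
```

```text
[0.45502121 0.20760114 0.        ] [0.4448, -0.0897, -0.1603, 0.11, 0.05, -11.08]
```

Call:
jog_arm(series=[0,0,-0.04,0,0,0,1,0,0,-0.1,0,0,0,1,0.03,-0.005,-0.16,0,0,-1,1,0.08,-0.015,-0.16,0,0,-2,1,0.13,-0.025,-0.16,0,0,-3.5,1,0.18,-0.035,-0.16,0,0,-5,1,0.23,-0.045,-0.16,0,0,-6.5,1,0.28,-0.055,-0.16,0,0,-8,1,0.33,-0.065,-0.16,0,0,-9,1,0.38,-0.075,-0.16,0,0,-10,1,0.42,-0.085,-0.16,0,0,-11,1,0.445,-0.09,-0.16,0,0,-11.1,1])

```text
time_s: 12.82
ee_pos: [0.4513, 0.2094, 0.198]
orientation: [-0.001, 0.651, 0.759, -0.002]
wrist_force: [0.7, -0.8, -8.0]
gripper_width: 0.0136
gripper_force: 30.0
```

Call:
jog_arm(series=[0,0,0,0,0,0,1,0,0,0,0,0,0,1,0,0,0,0,0,0,1])

```text
time_s: 13.2
ee_pos: [0.4538, 0.2062, 0.1988]
orientation: [-0.0, 0.653, 0.757, -0.001]
wrist_force: [0.5, 0.5, -7.6]
gripper_width: 0.014
gripper_force: 30.0
```

Run:
```python
from h import *
np.set_printoptions(precision=4,suppress=True)
o=ctrl.get_obs();w=ctrl.read_camera("wrist");print(o["time_s"],o["ee_pos"],o["wrist_force"],o["moment"],rot(o["orientation"]).as_matrix()[:,0])
mj=get("wrist",["jig_bridge","jig"]);ms=get("wrist",["sled","sled_handle"]);mb=get("wrist",["block"])
print([None if x is None else x.sum() for x in(mj,ms,mb)])
np.savez("v7.npz",mj=mj,ms=ms,mb=mb if mb is not None else 0*ms,pos=o["ee_pos"],q=o["orientation"])
vis=w["pixels"].copy();save(w,"w7raw.png")
for m,c in((mj,(255,0,0)),(ms,(0,255,0)),(mb,(0,0,255))):
    if m is not None: cv2.drawContours(vis,cv2.findContours(m,0,1)[0],-1,c,1)
cv2.imwrite("pics/w7.png",vis[:,:,::-1])
```

```text
13.2 [0.4538 0.2062 0.1988] [ 0.4593  0.5231 -7.5644] [-0.0524  0.0629  0.0512] [-0.1475  0.9891 -0.0014]
[np.uint64(9529), np.uint64(16562), np.uint64(9344)]
```

View pics/w7.png

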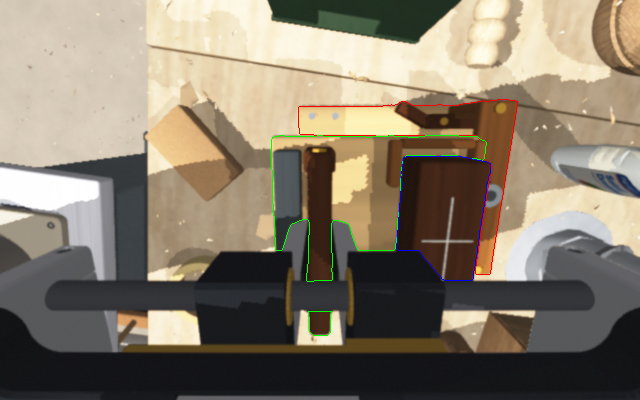

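The picture shows the jig bed's left edge at row 105 (cols 298–480), the bridge at cols 475–515 and the drill bush at (493,195). The block is in the hanging sled at (445,220). I'll refine the jig pose from the unoccluded part and the bush.

Run:
```python
from h import *
np.set_printoptions(precision=4,suppress=True)
d=np.load("v7.npz");o={"ee_pos":d["pos"],"orientation":d["q"]};w=ctrl.read_camera("wrist")
occ=cv2.dilate(d["ms"]|d["mb"],np.ones((3,3),np.uint8));occ[235:]=1;occ=cv2.morphologyEx(occ,cv2.MORPH_CLOSE,np.ones((9,9),np.uint8))
S=3;v=1-np.kron(occ,np.ones((S,S),np.uint8));m=np.kron(d["mj"],np.ones((S,S),np.uint8))&v
parts=M["jig"][:2]+[bx(-12,12,-96.5,-84,0,90),bx(-12,12,84,96.5,0,90)]+M["jig"][2:]
def f(p):
    s=sil(w,parts,p,o,S)&v;return -(s&m).sum()/(s|m).sum()
for a in(.13,.15,.17):
    q=np.array([.633,.2345,a]);r=minimize(f,q,method="Nelder-Mead",options=dict(initial_simplex=q+np.array([[0,0,0],[.008,0,0],[0,.008,0],[0,0,.05]]),xatol=1e-4,fatol=1e-5));print(r.x,r.fun)
print("bush",onz(w,[[493,195]],.094,o))
e=onz(w,[[300,107],[390,105.5]],.008,o);print("edge",e,np.arctan2(*(e[1]-e[0])[::-1]))
# bed left edge subpixel line from mask top boundary
c=np.arange(302,385);rws=[np.argmax(d["mj"][:,k])-.5 for k in c]
e=onz(w,np.c_[c,rws],.008,o);k=np.polyfit(e[:,0],e[:,1],1);print("yaw",np.arctan(k[0]), "bed edge offset at jig",)
t=np.arctan(k[0]);n=np.array([-np.sin(t),np.cos(t)]);print("jig lateral n.p=",n@e.mean(0)-.098, "vs", n@np.array([.633,.2345]))
# sled in hand
sz=.1988-.0402
b=M["sled"][:1]
for z in (sz,):
    cs=np.arange(290,470);rr=[np.argmax(d["ms"][:,k])-.5 for k in cs]
    e=onz(w,np.c_[cs,rr],z+.008,o);k=np.polyfit(e[:,0],e[:,1],1);ts=np.arctan(k[0]);n2=np.array([-np.sin(ts),np.cos(ts)]);print("sled yaw",ts,"lat of TCP from sled centre",n2@o["ee_pos"][:2]-(n2@e.mean(0)-.065))
print("tool yaw",np.arctan2(*rot(o["orientation"]).as_matrix()[:2,0][::-1])-np.pi/2)
```

```text
[ 0.772   0.3065 -0.657 ] 52215204450000.484
[0.7276 0.3663 0.1459] 48717266053018.77
[ 0.7304  0.359  -0.175 ] 50123072023426.164
bush [[0.6351 0.2343]]
edge [[0.4157 0.2975]
 [0.5286 0.3161]] 0.16329974688094304
yaw 0.14897832534045483 bed edge offset at jig
jig lateral n.p= 0.13623068752230236 vs 0.13794766904167893
sled yaw 0.15070728557618263 lat of TCP from sled centre 0.0010664179130210616
tool yaw 0.14806951037384497<stdin>:8: RuntimeWarning: overflow encountered in scalar negative
```

```bash
python3 -c "
from h import *
print(rel([.4639,.2090,.0535],1.5708+.149))"
```

```text
[0.0001, 0.0099, 0.1459, -0.0, 0.01, 0.02]
```

Call:
jog_arm(series=[0,0.01,0.05,0,0,0,1,0,0.01,0.1,0,0,0,1,0,0.01,0.13,0,0,0,1,0,0.01,0.146,0,0,0,1,0,0.01,0.146,0,0,0,1,0,0.01,0.146,0,0,0,1])

```text
time_s: 14.2
ee_pos: [0.4651, 0.2102, 0.0545]
orientation: [0.0, 0.652, 0.758, 0.001]
wrist_force: [-0.2, -0.3, -7.3]
gripper_width: 0.014
gripper_force: 30.0
```

```bash
python3 -c "
from h import *
o=ctrl.get_obs();print(o['time_s'],o['ee_pos'],o['wrist_force'],o['moment'],rel([.4639,.2090,.0485],1.5708+.149))"
```

```text
14.2 [0.46505192 0.21024216 0.05454683] [-0.24524448 -0.34330036 -7.32954166] [-0.04012087 -0.04025164  0.02120418] [-0.0011, -0.0013, 0.006, 0.14, -0.05, 0.07]
```

Lower onto the bed and check the force.

Call:
jog_arm(series=[-0.001,-0.0012,0.003,0,0,0,1,-0.001,-0.0012,0.006,0,0,0,1,-0.001,-0.0012,0.006,0,0,0,1])

```text
time_s: 14.58
ee_pos: [0.4633, 0.2082, 0.0481]
orientation: [0.0, 0.652, 0.758, 0.0]
wrist_force: [-1.0, -1.2, 0.3]
gripper_width: 0.0136
gripper_force: 30.0
```

```bash
python3 -c "
from h import *
o=ctrl.get_obs();print(o['time_s'],o['ee_pos'],o['wrist_force'],o['moment'])
p=np.array(o['ee_pos'][:2]);t=np.array([.9889,.1484]);n=np.array([-.1484,.9889]);print(p@t-.6617,p@n-.1368)
w=ctrl.read_camera('wrist');save(w,'w8.png')"
```

```text
14.575 [0.46328483 0.20824671 0.04810994] [-1.03693919 -1.24726553  0.26809016] [-0.33973442  0.27830774 -0.02599901]
-0.17265382078371122 0.0003837016234959634
```

View pics/w8.png

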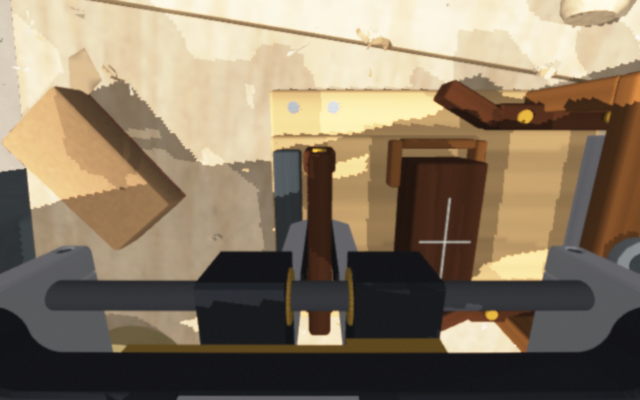

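The sled rests on the bed: the wrist force is about 0 and the block is in the pocket. Its left edge is at row 136 and the rail's inner face at about row 130. I'll quantify the channel clearance before sliding.

Run:
```python
from h import *
np.set_printoptions(precision=4,suppress=True)
o=ctrl.get_obs();w=ctrl.read_camera("wrist")
n=np.array([-.1484,.9889]);t=np.array([.9889,.1484])
g=cv2.cvtColor(w["pixels"],cv2.COLOR_RGB2GRAY).astype(int)
for c in(380,520,540,560,580): print(c,g[100:146,c].tolist())
for c,r,z in((300,135.5,.016),(350,135.5,.016),(300,89.5,.008),(400,89.5,.008),(540,129.5,.038),(540,129.5,.03),(590,129.5,.03)):
    e=onz(w,[[c,r]],z,o)[0];print(c,r,z,e@n,e@t-.6617)
```

```text
380 [233, 235, 235, 235, 235, 236, 237, 237, 238, 238, 239, 239, 239, 240, 240, 240, 240, 240, 241, 240, 240, 240, 239, 235, 226, 220, 217, 201, 151, 127, 127, 127, 130, 129, 126, 114, 108, 109, 113, 116, 118, 120, 122, 123, 122, 121]
520 [119, 117, 109, 73, 48, 49, 54, 55, 57, 57, 66, 92, 126, 155, 172, 180, 182, 183, 184, 180, 170, 136, 86, 48, 35, 34, 32, 32, 32, 60, 122, 159, 170, 173, 176, 178, 180, 181, 180, 179, 180, 179, 180, 179, 180, 180]
540 [96, 88, 66, 44, 42, 49, 53, 55, 56, 57, 57, 58, 56, 57, 57, 57, 58, 59, 57, 58, 58, 58, 58, 50, 39, 35, 32, 31, 31, 60, 120, 158, 171, 174, 175, 177, 179, 180, 180, 180, 181, 180, 180, 180, 180, 180]
560 [101, 101, 102, 104, 104, 107, 108, 108, 107, 103, 87, 70, 67, 66, 66, 67, 67, 62, 51, 44, 43, 41, 43, 42, 43, 42, 42, 42, 42, 65, 120, 157, 169, 174, 176, 178, 179, 180, 181, 179, 180, 181, 179, 179, 177, 176]
580 [66, 48, 45, 43, 45, 44, 44, 46, 46, 44, 44, 47, 45, 40, 39, 41, 41, 42, 42, 42, 42, 42, 42, 44, 43, 42, 42, 41, 41, 51, 87, 115, 127, 130, 132, 133, 134, 135, 135, 134, 136, 135, 133, 132, 131, 127]
300 135.5 0.016 0.20113692690093982 -0.18659739033718492
350 135.5 0.016 0.2011452247192304 -0.1493720584815994
300 89.5 0.008 0.234424560833986 -0.1865900187070838
400 89.5 0.008 0.23449348118833818 -0.11209837755269925
540 129.5 0.038 0.2056913095802661 -0.025044256368296547
540 129.5 0.03 0.2056975427596366 -0.018818459228936102
590 129.5 0.03 0.20579852454654193 0.016361820178570907
```

The sled is aligned within about 1 mm, so I'll slide it in.

Call:
jog_arm(series=[0.0007,0.01,0,0,0,0,1,0.0007,0.02,0,0,0,0,1,0.0007,0.03,0,0,0,0,1,0.0007,0.04,0,0,0,0,1,0.0007,0.05,0,0,0,0,1,0.0007,0.06,0,0,0,0,1,0.0007,0.07,0,0,0,0,1,0.0007,0.07,0,0,0,0,1])

```text
time_s: 15.68
ee_pos: [0.5281, 0.2195, 0.048]
orientation: [-0.002, 0.652, 0.758, -0.003]
wrist_force: [-11.0, -1.2, 11.4]
gripper_width: 0.0136
gripper_force: 30.0
```

```bash
python3 -c "
from h import *
o=ctrl.get_obs();print(o['time_s'],o['ee_pos'],o['wrist_force'],o['moment'],o['orientation'])
p=np.array(o['ee_pos'][:2]);t=np.array([.9889,.1484]);n=np.array([-.1484,.9889]);print(p@t-.6617+.085,p@n-.1368)"
```

```text
15.675 [0.5281111  0.21950457 0.04797056] [-11.04611639  -1.22268071  11.35796506] [-0.39873172  2.19130793 -0.01954043] [-0.00162976  0.65168954  0.75847877 -0.0028352 ]
-0.021876455632448624 0.0018963797490854917
```

Call:
jog_arm(series=[-0.0005,0.0,-0.001,0,0,0,1,-0.0005,0.006,-0.001,0,0,0,1,-0.0005,0.012,-0.001,0,0,0,1,-0.0005,0.017,-0.001,0,0,0,1,-0.0005,0.017,-0.001,0,0,0,1])

```text
time_s: 16.3
ee_pos: [0.548, 0.2211, 0.0481]
orientation: [-0.0, 0.652, 0.758, -0.001]
wrist_force: [-5.1, -1.0, -1.4]
gripper_width: 0.0136
gripper_force: 30.0
```

```bash
python3 -c "
from h import *
o=ctrl.get_obs();print(o['time_s'],o['ee_pos'],o['wrist_force'],o['moment'],o['orientation'])
p=np.array(o['ee_pos'][:2]);t=np.array([.9889,.1484]);n=np.array([-.1484,.9889]);print(p@t-.6617+.085,p@n-.1368)"
```

```text
16.3 [0.54804398 0.22108028 0.04808434] [-5.05904555 -0.95186364 -1.44770683] [-0.27366939  1.01251284 -0.04729782] [-4.79499045e-04  6.52174718e-01  7.58067502e-01 -1.25320587e-03]
-0.0019309903004851164 0.0004965658267316875
```

Push gently until it contacts the stop.

Call:
jog_arm(series=[0,0.003,0,0,0,0,1,0,0.005,0,0,0,0,1,0,0.005,0,0,0,0,1])

```text
time_s: 16.68
ee_pos: [0.548, 0.221, 0.0481]
orientation: [-0.002, 0.652, 0.758, -0.005]
wrist_force: [-15.9, -3.3, 8.3]
gripper_width: 0.0139
gripper_force: 30.0
```

```bash
python3 -c "
from h import *
o=ctrl.get_obs();print(o['time_s'],o['ee_pos'],o['wrist_force'],o['moment'],o['orientation'])
p=np.array(o['ee_pos'][:2]);t=np.array([.9889,.1484]);n=np.array([-.1484,.9889]);print(p@t-.6617+.085,p@n-.1368)"
```

```text
16.675 [0.54797234 0.22100649 0.04808139] [-15.86151671  -3.28637034   8.27662181] [-0.61575645  2.99940492  0.00617947] [-0.00231765  0.65173356  0.75842716 -0.00512202]
-0.002012791115338655 0.00043422638844520245
```

It no longer moves under 16 N, which means stop contact. I'll relax the push, open partway and rise.

Call:
jog_arm(series=[0,-0.004,0,0,0,0,1,0,-0.004,0,0,0,0,0.66,0,-0.004,0,0,0,0,0.66,0,-0.004,0,0,0,0,0.66,0,-0.004,-0.03,0,0,0,0.66,0,-0.004,-0.08,0,0,0,0.66,0,-0.03,-0.14,0,0,0,0.66,0,-0.08,-0.19,0,0,0,0.66,0,-0.08,-0.19,0,0,0,0.66,0,-0.08,-0.19,0,0,0,0.66])

```text
time_s: 17.92
ee_pos: [0.4756, 0.2103, 0.2389]
orientation: [0.001, 0.652, 0.758, 0.001]
wrist_force: [0.8, 0.2, -0.8]
gripper_width: 0.0318
gripper_force: 0.0
```

Run:
```python
from h import *
np.set_printoptions(precision=4,suppress=True)
o=ctrl.get_obs();w=ctrl.read_camera("wrist");print(o["time_s"],o["ee_pos"],o["wrist_force"])
cv2.imwrite("pics/w9.png",cv2.resize(w["pixels"][30:330,260:640],(760,600),interpolation=2)[:,:,::-1])
```

```text
17.925 [0.4756 0.2103 0.2389] [ 0.8262  0.1832 -0.8109]
```

View pics/w9.png

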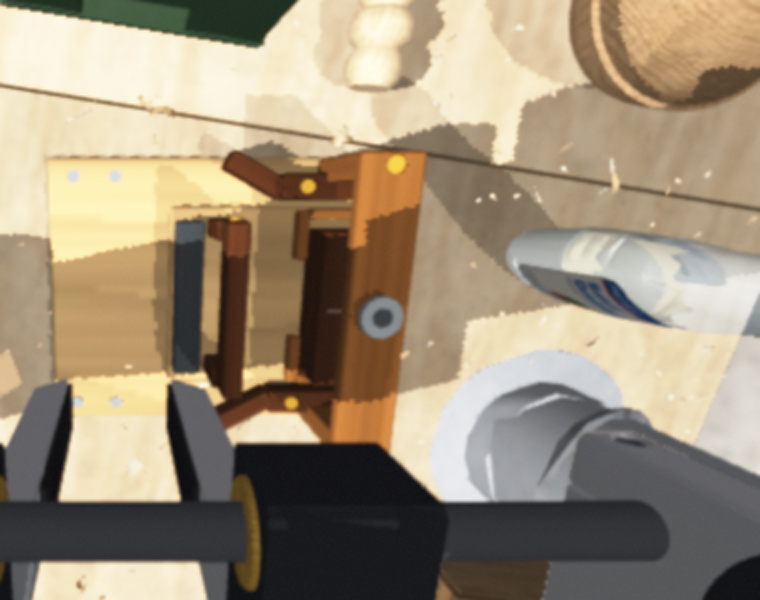

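The sled is between the rails with the block under the bridge. The sled's rear edge is at about crop col 172 and the bed's rear edge at col 52. The gap between them should be 86 mm when home, so I'll measure it.

Run:
```python
from h import *
np.set_printoptions(precision=4,suppress=True)
o=ctrl.get_obs();w=ctrl.read_camera("wrist");print(o["time_s"],o["ee_pos"])
t=np.array([.9889,.1484])
g=cv2.cvtColor(w["pixels"],cv2.COLOR_RGB2GRAY).astype(int)
for r in(145,160,180,200):print(r,g[r,276:296].tolist(),g[r,336:352].tolist())
for r,cb,cs in((145,285.3,345),(180,286,345)):
    a=onz(w,[[cb,r]],.008,o)[0]@t;b=onz(w,[[cs,r]],.016,o)[0]@t;print(b-a, "1px=",(onz(w,[[cs+1,r]],.016,o)[0]@t-b))
m=get("wrist",["sled","sled_handle"])
if m is not None:
    print([int(np.argmax(m[r])) for r in(145,160,180,200)])
b=onz(w,[[260+381/2,30+316/2]],.094,o)[0]; print("bush",b, "bush-sledrear should be .122:",b@t-onz(w,[[345,180]],.016,o)[0]@t)
```

```text
17.975 [0.4757 0.21   0.2379]
145 [227, 228, 229, 230, 232, 232, 229, 218, 215, 224, 233, 233, 233, 233, 234, 234, 233, 233, 233, 233] [228, 220, 211, 211, 211, 210, 211, 210, 214, 217, 207, 176, 118, 96, 92, 91]
160 [160, 161, 161, 157, 153, 151, 149, 144, 136, 136, 179, 221, 221, 200, 195, 205, 210, 186, 171, 175] [163, 150, 131, 127, 125, 126, 125, 121, 108, 97, 88, 66, 47, 45, 47, 48]
180 [157, 158, 159, 159, 159, 157, 156, 147, 130, 117, 120, 140, 156, 158, 159, 158, 158, 158, 157, 159] [140, 120, 111, 113, 111, 111, 111, 108, 106, 110, 100, 63, 45, 45, 47, 46]
200 [156, 156, 157, 159, 162, 160, 159, 159, 148, 130, 124, 133, 151, 160, 162, 163, 161, 162, 162, 162] [159, 149, 129, 120, 119, 119, 118, 113, 106, 101, 83, 53, 42, 44, 44, 45]
0.08593219052883622 1px= 0.0014239036879863942
0.08747974214247839 1px= 0.0014668958261866427
[345, 345, 344, 344]
bush [0.6308 0.2339] bush-sledrear should be .122: 0.11860058234679483
```

The gap measures 86–87 mm, so the sled is home to within about 1 mm and everything is released.

```bash
python3 -c "
from h import *
print(ctrl.hand_in())"
```

```text
the job is handed in; nothing more can be done
None
```

I laid the block in the sled's pocket, slid the loaded sled home against the jig's stop (within about 1 mm by camera), released it and handed the job in at about 18 s; the hand-in returned no verdict.

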